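# Pack the glue stick, close the double-lidded tin, take off its outer lid

## Task

Stand the glue stick upright in the round well in the middle of the open green tin, then pick up the tin's nested pair of lids together by the orange knob and lower them as one onto the tin until they are fully seated; let nothing drop and leave the other things on the desk alone. I want to put a label on the outer lid, so next take the green outer lid by its metal collar and lift it off alone, straight up, leaving the white inner lid seated on the tin and the glue stick inside. Finish while still holding the outer lid level and still, about 10 cm above where it sat: do not put it down or let go.

Things in the scene. Friction and masses are not known exactly. Their poses are not given: they have to be found in the camera images.
- tin: Open round green tin with a pale band, fixed to the desk: 126 mm outside, 120 mm inside diameter, 116 mm tall, floor 4 mm thick. In its middle a white tube (the well), 34 mm inside, 40 mm outside diameter, rises from the floor to 40 mm above the desk. Origin at the centre of its underside, on the desk; z up.
- glue_stick: White glue stick with a red cap, standing upright on the desk, 24 mm in diameter, 88 mm tall, about 30 g, loose. Origin at the centre of its underside, z along it to the cap. In the well it stands on the tin's floor, its origin 4 mm above the tin's.
- inner_lid: White inner lid, about 0.2 kg, loose. Origin: centre of underside, z up. Plug 0-16 mm, 115 mm diameter (lowest 6 mm taper to 104), goes into the tin with 2.5 mm play all round; flange 16-20 mm, 126 mm diameter, rests on the rim; orange knob 20-80 mm, a 22 mm cylinder. Starts on the desk on its plug, outer lid lying on it. Seated, its origin is 100 mm above the tin's.
- inner_top (a point): Point of the inner lid on its axis, 20 mm above its origin: top face of the flange. The outer lid's origin coincides with it while the lids are nested.
- inner_knob (a point): Centre of the top of the orange knob, 80 mm above the inner lid's origin. The knob stands 32 mm clear above the collar of the outer lid, so fingers that close on its upper part lift both lids, as the outer one rests on the inner.
- outer_lid: Green outer lid, about 0.15 kg, loose on the inner lid. Origin on its axis at the underside of its top plate, z up. Plate 140 mm diameter, 0-4 mm, with a 32 mm hole round the knob; skirt 133 mm inside diameter, down to -12 mm; round the knob a bare-metal collar, 46 mm outside, 34 mm inside diameter, 4-28 mm. Fingers outside the collar lift this lid alone.
- outer_collar (a point): Centre of the top rim of the metal collar, 28 mm above the outer lid's origin.
- calculator: Grey calculator with orange and black keys, 140x80x18 mm, loose bystander; origin at centre of its underside.
- mouse: Black cordless mouse by the pen pot right of the screen, 107x60x35 mm, loose bystander; origin at centre of its underside.
- screen_corner (a point): Lower right rear corner of the fixed black monitor's screen, nearest the robot; never moves. The screen runs left (+y) from here for 0.8 m, 40 mm thick (+x), up to 0.4 m above this point: keep clear. Its 11 mm foot plate starts 0.22 m left. Also fixed: the side of a tall bookshelf on the right, a wall at world x 0.5 to 0.55, y -0.45 to -0.77.
Mind the look-alikes: they are no part of the job. Of the things like the glue_stick, leave any that is black or turquoise; of the rest the larger one is meant.

How it is judged:
By the outcome, as a careful person would: the job done as asked, in the order asked, and still so for the second after the job is handed in, while the arm keeps its last pose, push and grip.
It also fails if it takes over 64 s, if anything falls off the work surface, if the arm or the gripper's body presses on something with over 40 N, if the wrist force passes 120 N, or if a joint passes its speed limit or range.

## Robot

A 6-joint arm with a two-finger parallel gripper is mounted at the origin on a cart in front of the work surface, level with it; the furniture and walls round the work are solid. World frame = base frame: x ahead of the robot, y to its left, z up, the work surface at z = 0. Lengths are in mm, angles in rad, forces in N, time in s.
With the tool pointing down it reaches from about 350 to 775 mm from the base axis. Payload 7.3 kg.
Tool frame: the origin (TCP) lies between the finger pads; the fingertips stand bot.tip_extent ahead of it and the grasp point (between the pads) lies 6 mm ahead of it (bot.tip_extent is the distance from the TCP to the fingertips, in mm); x points along the fingers, y is the direction in which the jaws open and shut, and the axes are right-handed (so a half turn about x gives the same grasp; the last joint's range is limited). The gripper opens to 92 mm and grips with 3 to 60 N. Pads are 19 mm wide; open, the fingers measure 130 mm over their backs; the gripper's body (75 mm by 190 mm) begins 47 mm behind the grasp point.
Start: joints at [-1.363, 0.342, 1.524, -0, 1.275, -0.146], TCP at [181.917, -492.492, 251.741] pointing down, gripper open.
Joint ranges: [-2.53, 2.53], [-0.77, 2.02], [0.04, 2.7], [-1, 4.14], [0.28, 2.66], [-3.11, 3.11]. Speed limits (rad/s): [2.57, 2.57, 3.14, 3.14, 3.14, 3.14].

## Interface

Orientations are given as [roll, pitch, yaw] about the fixed x, y, z axes, in that order (R = Rz(yaw) Ry(pitch) Rx(roll)).
In Python, from plant import bot, capture, workorder gives the robot as it stands. The module is installed in compiled form; this text tells all that it offers.
- The arm moves only by the shell command python3 -m crank 'ROWS'. ROWS is JSON, a list of rows, each an object with "linear": the shift along the tool's x, y, z in cm, a list of three; "delta_rot": the turn, a rotation vector about the tool's x, y, z in degrees, a list of three; "fingers": the opening, from 0 (shut) to 1 (fully open). In form: [{"linear": [x, y, z], "delta_rot": [wx, wy, wz], "fingers": fingers}, ...]. A call has exactly 5 rows; each row shifts and turns the commanded pose from where the row before left it, along the tool's axes as they then stand; what a row does not reach is not made up. A row lasts 1/10 s, in which the tool goes at most 50 mm and 8.59 degrees, less where a joint would pass 70% of its speed; a pose out of reach is approached as far as the arm can. A call with a gripper value outside its range is refused whole. The fingers move at their own pace and stop on an object; the grip force is fixed at half the most. Time passes only in rows, so rows that do not move let the fingers close, or fill a call up. It gives the time, the measured TCP pose, the force and the opening at its end, in the units of the state.
- bot.get_obs(): the state, without advancing time (a new reading comes with each control period).
- capture(name): name is "side" or "top" or "wrist"; returns a dict with "image" (420x560x3 uint8, blue, green, red), "mtx" (3x3 intrinsics, pixels), "pose" (4x4, takes a point from camera to world coordinates). Camera axes: x right, y down, z forward; pixel columns grow to the right and rows downward; lengths in mm; the calibration is good to about 2 mm. A picture is of the moment at which its call begins. There is no depth.
- workorder.close_job(): hands the job in, once; it reports no verdict.
The state is a dict: "time": time; "joint_positions": joint angles; "dq": joint speeds; "tau": joint torques, N m; "tool_pos": TCP position; "tcp_rot": TCP orientation; "contact_force": force on the tool from outside, world axes, zero at the start; "moment": the same for the moment, N m; "grip_width": finger opening in mm.
Only numpy, scipy, OpenCV 4.12 (cv2) and the standard library are available. Lean on these libraries where they do the work, as an engineer would, in place of code of your own. Each camera call takes 0.05 s, during which the arm holds its last target. There are 200 camera calls.

## Working session

There is one attempt and no reset: what is moved stays moved. The work goes in short steps, Python scripts to look and compute and a shell command to move; the robot and the scene stay as the last step left them, time stands still between calls to the robot, and variables do not carry over. Pictures are saved under pics/ and viewed, on a budget of 10 in all, crops included, one or two more only if the job needs it, and the job is handed in when it is done.

```bash
mkdir -p pics
cat > h.py <<'E'
import numpy as np, cv2
from plant import bot, capture, workorder
def snap(n,f):
    c=capture(n); cv2.imwrite(f'pics/{f}.png',c['image']); np.savez(f'pics/{f}.npz',**c); return c
def ray(c,u,v):
    d=c['pose'][:3,:3]@np.linalg.inv(c['mtx'])@[u,v,1.]; return c['pose'][:3,3],d
def plane(c,u,v,z):
    o,d=ray(c,u,v); return o+d*(z-o[2])/d[2]
def proj(c,p):
    q=np.linalg.inv(c['pose'])@np.append(p,1); q=c['mtx']@q[:3]; return q[:2]/q[2]
E
python3 - <<'E'
from h import *
a=snap('top','t0');b=snap('side','s0');w=snap('wrist','w0')
cv2.imwrite('pics/ts0.png',cv2.resize(np.vstack([a['image'],b['image']]),None,fx=.7,fy=.7))
print(bot.get_obs(),bot.tip_extent)
for c in(a,b,w):print(c['pose'].round(2),c['mtx'])
E
```

```text
{'time': 0.15, 'joint_positions': array([-1.36296309e+00,  3.42557282e-01,  1.52477763e+00, -8.47341226e-06,
        1.27539871e+00, -1.46019999e-01]), 'dq': array([-0.00033862, -0.00122685, -0.00229828,  0.00020575,  0.00146371,
        0.0002717 ]), 'tau': array([ 1.16497366e-03, -4.31470764e+01, -2.44353265e+01,  7.17786583e-02,
        5.37677575e-02, -8.29706710e-05]), 'tool_pos': array([ 181.87317669, -492.20497336,  251.2143657 ]), 'tcp_rot': array([-1.70971404,  1.56965533,  1.78573432]), 'contact_force': array([ 3.03790500e-04, -9.13134515e-01, -3.38443844e-01]), 'moment': array([ 0.02087612, -0.00412974, -0.00031728]), 'grip_width': 91.87855876586737} 25.0
[[ 2.0000e-02 -9.8000e-01  1.8000e-01  4.4643e+02]
 [-1.0000e+00 -2.0000e-02 -3.0000e-02 -1.3521e+02]
 [ 4.0000e-02 -1.8000e-01 -9.8000e-01  9.4112e+02]
 [ 0.0000e+00  0.0000e+00  0.0000e+00  1.0000e+00]] [[391.39943569   0.         275.35999048]
 [  0.         391.39943569 210.96151706]
 [  0.           0.           1.        ]]
[[ 8.0000e-01 -3.4000e-01  4.9000e-01  2.0392e+02]
 [-6.0000e-01 -4.2000e-01  6.8000e-01 -7.1917e+02]
 [-2.0000e-02 -8.4000e-01 -5.4000e-01  5.5296e+02]
 [ 0.0000e+00  0.0000e+00  0.0000e+00  1.0000e+00]] [[411.90166929   0.         277.85743404]
 [  0.         411.90166929 215.46169753]
 [  0.           0.           1.        ]]
[[ 3.5000e-01 -9.0000e-01 -2.6000e-01  2.5265e+02]
 [-9.4000e-01 -3.3000e-01 -1.0000e-01 -4.6540e+02]
 [-0.0000e+00  2.8000e-01 -9.6000e-01  3.8380e+02]
 [ 0.0000e+00  0.0000e+00  0.0000e+00  1.0000e+00]] [[340.09027835   0.         285.22425098]
 [  0.         340.09027835 216.03799015]
 [  0.           0.           1.        ]]
```

View pics/t0.png

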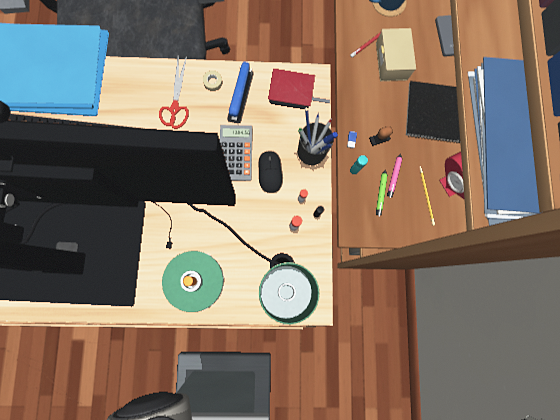

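View pics/s0.png

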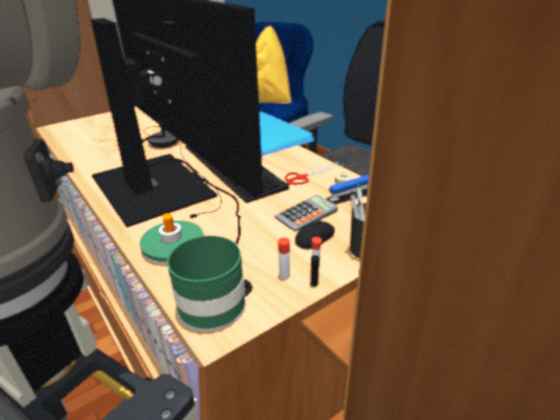

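The top view shows the tin at (289,291), the lids at (193,281), red caps at (296,221) and (303,195), and a black object at (319,211). The side view shows a white stick with a red cap at (284,245) and a dark one at (316,245). Next I measure them.

Run:
```python
from h import *
t=np.load('pics/t0.npz');s=np.load('pics/s0.npz')
def blobs(c,lo,hi,roi,mn=15):
    x0,y0,x1,y1=roi
    hsv=cv2.cvtColor(c['image'],cv2.COLOR_BGR2HSV)
    m=cv2.inRange(hsv,lo,hi); k=np.zeros_like(m);k[y0:y1,x0:x1]=m[y0:y1,x0:x1]
    n,l,st,ce=cv2.connectedComponentsWithStats(k)
    return [(ce[i].round(1),st[i]) for i in range(1,n) if st[i][4]>=mn],l
for ce,st in blobs(t,(0,140,120),(8,255,255),(270,180,330,240))[0]: print('capT',ce,st,plane(t,*ce,88)[:2].round(1),plane(t,*ce,70)[:2].round(1))
for ce,st in blobs(s,(0,140,120),(8,255,255),(260,225,340,300))[0]: print('capS',ce,st,plane(s,*ce,80)[:2].round(1))
print('blackT',plane(t,319,211,88),proj(s,plane(t,319,211,88)))
for p in [(296,221),(303,195)]: print(proj(s,plane(t,*p,88)))
# tin rim ellipse, lid, knob
for nm,roi,z in(('tin',(245,250,335,335),116),('lid',(155,240,235,325),24)):
    r,l=blobs(t,(65,60,30),(90,255,255),roi,100)
    pts=cv2.findNonZero((l>0).astype(np.uint8)); h=cv2.convexHull(pts)[:,0].astype(float)
    P=np.array([plane(t,*p,z)[:2] for p in h]); c,rad=cv2.minEnclosingCircle(P.astype(np.float32)); print(nm,[x[1] for x in r],c,rad, P.mean(0))
for ce,st in blobs(t,(8,140,120),(25,255,255),(170,260,215,305))[0]: print('knob',ce,st,plane(t,*ce,80)[:2])
print('corner',plane(t,235,205,0))
a=cv2.resize(t['image'][165:335,140:340],None,fx=3,fy=3,interpolation=2)
b=cv2.resize(s['image'][200:340,130:370],None,fx=3,fy=3,interpolation=2)
w=np.load('pics/w0.npz')['image'];cv2.imwrite('pics/z1.png',cv2.resize(np.hstack([cv2.resize(a,(600,510)),cv2.resize(b,(874,510))]),(800,277)))
cv2.imwrite('pics/z2.png',w)
```

```text
capT [303.3 193.1] [300 190   8   8  46] [ 644.  -226.8] [ 648.2 -228.7]
capT [296.4 220.8] [292 216  10  11  83] [ 580.8 -211.6] [ 583.7 -213.2]
capS [316.  241.9] [311 236  11  13 112] [ 633.  -246.3]
capS [283.4 244.9] [278 238  12  15 147] [ 578.3 -215. ]
blackT [ 603.96242347 -261.93295795   88.        ] [309.81532025 248.22918477]
[282.85612741 240.07052783]
[311.84597446 232.49962124]
tin [array([259, 262,  60,  62, 732], dtype=int32)] (426.8609313964844, -193.365234375) 62.80543518066406 [ 429.67350115 -201.39500793]
lid [array([ 162,  251,   61,   61, 2528], dtype=int32)] (446.700927734375, 21.329275131225586) 69.32208251953125 [446.46650159  16.99379864]
knob [187.  280.6] [183 276  10  10  64] [447.10074048  22.74550368]
corner [630.61345238 -68.9192117    0.        ]
```

View pics/z2.png

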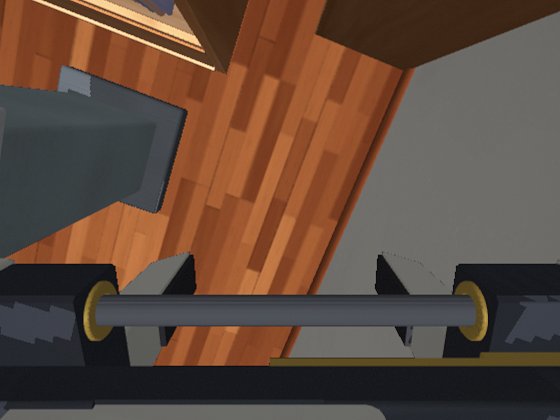

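View pics/z1.png

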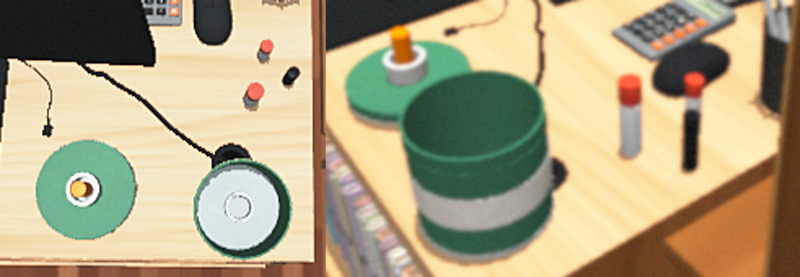

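The glue stick meant is the white one near (580,-213). The smaller white one stands behind the black one at about (645,-230). Now I work out the first move.

```bash
cat >> h.py <<'E'
from scipy.spatial.transform import Rotation as Ro
def R(): return Ro.from_euler('xyz',bot.get_obs()['tcp_rot']).as_matrix()
def info(tgt=None,jaw=None):
    o=bot.get_obs();r=R();ang=np.degrees(np.arctan2(r[1,1],r[0,1]))
    print('t',round(o['time'],2),'pos',o['tool_pos'].round(1),'jaw',ang.round(2),'xdown',r[:,0].round(4),'F',o['contact_force'].round(1),'w',round(o['grip_width'],1),'q',o['joint_positions'].round(2))
    if tgt is not None:
        if jaw is not None:
            # translate AFTER rotating about tool x (level tool with jaw at given world angle)
            a=np.radians(jaw);y=np.array([np.cos(a),np.sin(a),0]);x=np.array([0,0,-1.]);rt=np.c_[x,y,np.cross(x,y)]
            print('rot(deg,tool)',np.degrees(Ro.from_matrix(r.T@rt).as_rotvec()).round(2)); r=rt
        print('cm (after rot)',(r.T@(np.array(tgt)-o['tool_pos'])/10).round(2))
E
python3 - <<'E'
from h import *
info((580,-213,251.7),-120)
r=R();w=np.load('pics/w0.npz');o=bot.get_obs()
print('cam in tool',(r.T@(w['pose'][:3,3]-o['tool_pos'])).round(1),(r.T@w['pose'][:3,:3]).round(3))
E
```

```text
t 0.15 pos [ 181.9 -492.2  251.2] jaw -69.73 xdown [-2.0e-04  1.1e-03 -1.0e+00] F [ 0.  -0.9 -0.3] w 91.9 q [-1.36  0.34  1.52 -0.    1.28 -0.15]
rot(deg,tool) [5.027e+01 2.000e-02 6.000e-02]
cm (after rot) [ -0.05 -44.09 -20.52]
cam in tool [-132.6   -0.8  -75.7] [[ 0.    -0.28   0.96 ]
 [ 1.     0.001  0.   ]
 [-0.001  0.96   0.28 ]]
```

```bash
python3 -m crank '[{"linear":[0,0,0],"delta_rot":[8.4,0,0],"fingers":0.55},{"linear":[0,0,0],"delta_rot":[8.4,0,0],"fingers":0.55},{"linear":[0,0,0],"delta_rot":[8.4,0,0],"fingers":0.55},{"linear":[0,0,0],"delta_rot":[8.4,0,0],"fingers":0.55},{"linear":[0,0,0],"delta_rot":[8.4,0,0],"fingers":0.55}]'
python3 -m crank '[{"linear":[0,0,0],"delta_rot":[8.3,0,0],"fingers":0.55},{"linear":[0,-4.4,-2.05],"delta_rot":[0,0,0],"fingers":0.55},{"linear":[0,-4.4,-2.05],"delta_rot":[0,0,0],"fingers":0.55},{"linear":[0,-4.4,-2.05],"delta_rot":[0,0,0],"fingers":0.55},{"linear":[0,-4.4,-2.05],"delta_rot":[0,0,0],"fingers":0.55}]'
python3 -m crank '[{"linear":[0,-4.4,-2.05],"delta_rot":[0,0,0],"fingers":0.55},{"linear":[0,-4.4,-2.05],"delta_rot":[0,0,0],"fingers":0.55},{"linear":[0,-4.4,-2.05],"delta_rot":[0,0,0],"fingers":0.55},{"linear":[0,-4.4,-2.05],"delta_rot":[0,0,0],"fingers":0.55},{"linear":[0,-4.4,-2.05],"delta_rot":[0,0,0],"fingers":0.55}]'
python3 -m crank '[{"linear":[0,-4.4,-2.05],"delta_rot":[0,0,0],"fingers":0.55},{"linear":[0,0,0],"delta_rot":[0,0,0],"fingers":0.55},{"linear":[0,0,0],"delta_rot":[0,0,0],"fingers":0.55},{"linear":[0,0,0],"delta_rot":[0,0,0],"fingers":0.55},{"linear":[0,0,0],"delta_rot":[0,0,0],"fingers":0.55}]'
python3 - <<'E'
from h import *
info((580,-213,251.7),-120)
snap('wrist','w1')
E
```

```text
time: 0.65
tool_pos: [181.9, -492.3, 251.4]
tcp_rot: [-0.997, 1.57, 1.759]
contact_force: [0.7, 0.2, -0.7]
grip_width: 56.5
time: 1.15
tool_pos: [342.1, -379.9, 251.6]
tcp_rot: [-0.321, 1.571, 2.296]
contact_force: [0.0, -0.9, -0.2]
grip_width: 50.8
time: 1.65
tool_pos: [541.2, -240.5, 251.5]
tcp_rot: [0.43, 1.57, 3.047]
contact_force: [-0.4, -0.1, 1.2]
grip_width: 50.6
time: 2.15
tool_pos: [578.6, -215.2, 251.8]
tcp_rot: [1.124, 1.57, -2.543]
contact_force: [-0.2, -0.7, -0.4]
grip_width: 50.8
t 2.15 pos [ 578.6 -215.2  251.8] jaw -120.13 xdown [-3.e-04 -2.e-04 -1.e+00] F [-0.2 -0.7 -0.4] w 50.8 q [-0.48  0.51  1.25 -0.    1.38  1.62]
rot(deg,tool) [-0.13  0.01 -0.02]
cm (after rot) [ 0.01 -0.26 -0.01]
```

View pics/w1.png

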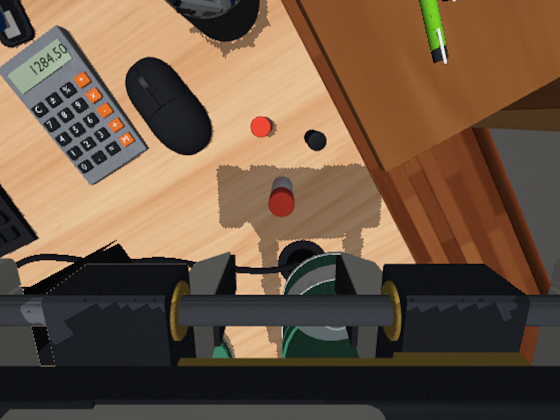

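The wrist view shows the target cap at (281,203), the small stick's cap at (262,127) and the black one at (316,140), which leaves the jaw axis clear. Next I refine the cap position.

Run:
```python
from h import *
w=np.load('pics/w1.npz')
hsv=cv2.cvtColor(w['image'],cv2.COLOR_BGR2HSV)
m=cv2.inRange(hsv,(0,140,80),(8,255,255))|cv2.inRange(hsv,(172,140,80),(180,255,255))
n,l,st,ce=cv2.connectedComponentsWithStats(m)
for i in range(1,n):
    if st[i][4]>150 and 200<ce[i][0]<350 and ce[i][1]<260:
        x,y,ww,h,a=st[i]; u=x+(ww-1)/2; v=y+h-1-(ww-1)/2
        p=plane(w,u,v,88); print(st[i],u,v,p, 'diam',np.linalg.norm(plane(w,x-.5,v,88)-plane(w,x+ww-.5,v,88)))
        if a>500: info(p*[1,1,0]+[0,0,70],-120)
```

```text
[251 116  20  21 340] 260.5 126.5 [ 647.42913456 -230.56396755   88.        ] diam 16.865946676489454
[268 189  27  28 579] 281.0 203.0 [ 581.35576207 -212.03876463   88.        ] diam 24.249513644309552
t 2.2 pos [ 578.7 -215.3  252. ] jaw -120.14 xdown [-1.e-04 -3.e-04 -1.e+00] F [ 0.2 -0.3  0.7] w 50.6 q [-0.48  0.51  1.25 -0.    1.38  1.62]
rot(deg,tool) [-0.14 -0.   -0.01]
cm (after rot) [18.2  -0.41 -0.07]
```

```bash
python3 -m crank '[{"linear":[0,-0.4,-0.07],"delta_rot":[0,0,0],"fingers":0.55},{"linear":[4.5,0,0],"delta_rot":[0,0,0],"fingers":0.55},{"linear":[4.5,0,0],"delta_rot":[0,0,0],"fingers":0.55},{"linear":[3,0,0],"delta_rot":[0,0,0],"fingers":0.55},{"linear":[0,0,0],"delta_rot":[0,0,0],"fingers":0.55}]'
python3 -m crank '[{"linear":[2,0,0],"delta_rot":[0,0,0],"fingers":0.55},{"linear":[2,0,0],"delta_rot":[0,0,0],"fingers":0.55},{"linear":[1,0,0],"delta_rot":[0,0,0],"fingers":0.55},{"linear":[0,0,0],"delta_rot":[0,0,0],"fingers":0.55},{"linear":[0,0,0],"delta_rot":[0,0,0],"fingers":0.55}]'
python3 -m crank '[{"linear":[0,0,0],"delta_rot":[0,0,0],"fingers":0.4},{"linear":[0,0,0],"delta_rot":[0,0,0],"fingers":0.3},{"linear":[0,0,0],"delta_rot":[0,0,0],"fingers":0.2},{"linear":[0,0,0],"delta_rot":[0,0,0],"fingers":0.15},{"linear":[0,0,0],"delta_rot":[0,0,0],"fingers":0.1}]'
python3 -c "
from h import *
info((581.4,-212,82),-120);info((427,-193.4,240),-120)"
```

```text
time: 2.7
tool_pos: [579.5, -210.1, 127.3]
tcp_rot: [0.055, 1.562, 2.672]
contact_force: [0.2, 0.1, 0.3]
grip_width: 50.9
time: 3.2
tool_pos: [583.0, -211.5, 83.2]
tcp_rot: [-3.123, 1.569, -0.506]
contact_force: [-0.3, 0.1, -0.5]
grip_width: 50.5
time: 3.7
tool_pos: [582.4, -211.1, 82.0]
tcp_rot: [3.14, 1.57, -0.526]
contact_force: [0.7, -0.1, 1.7]
grip_width: 23.2
t 3.7 pos [ 582.4 -211.1   82. ] jaw -120.03 xdown [ 5.e-04 -3.e-04 -1.e+00] F [ 0.7 -0.1  1.7] w 23.2 q [-0.47  0.68  1.45 -0.    1.01  1.62]
rot(deg,tool) [-0.03 -0.03 -0.  ]
cm (after rot) [0.   0.13 0.04]
t 3.7 pos [ 582.4 -211.1   82. ] jaw -120.03 xdown [ 5.e-04 -3.e-04 -1.e+00] F [ 0.7 -0.1  1.7] w 23.2 q [-0.47  0.68  1.45 -0.    1.01  1.62]
rot(deg,tool) [-0.03 -0.03 -0.  ]
cm (after rot) [-15.8    6.24  14.34]
```

```bash
python3 -m crank '[{"linear":[-2,0,0],"delta_rot":[0,0,0],"fingers":0.1},{"linear":[-3.5,0,0],"delta_rot":[0,0,0],"fingers":0.1},{"linear":[-3.5,0,0],"delta_rot":[0,0,0],"fingers":0.1},{"linear":[-3.5,0,0],"delta_rot":[0,0,0],"fingers":0.1},{"linear":[-3.5,0,0],"delta_rot":[0,0,0],"fingers":0.1}]'
python3 -m crank '[{"linear":[0,0.8,1.8],"delta_rot":[0,0,0],"fingers":0.1},{"linear":[0,1.4,3.2],"delta_rot":[0,0,0],"fingers":0.1},{"linear":[0,1.6,3.7],"delta_rot":[0,0,0],"fingers":0.1},{"linear":[0,1.4,3.2],"delta_rot":[0,0,0],"fingers":0.1},{"linear":[0,1.0,2.4],"delta_rot":[0,0,0],"fingers":0.1}]'
python3 -m crank '[{"linear":[0,0,0],"delta_rot":[0,0,0],"fingers":0.1},{"linear":[0,0,0],"delta_rot":[0,0,0],"fingers":0.1},{"linear":[0,0,0],"delta_rot":[0,0,0],"fingers":0.1},{"linear":[0,0,0],"delta_rot":[0,0,0],"fingers":0.1},{"linear":[0,0,0],"delta_rot":[0,0,0],"fingers":0.1}]'
python3 - <<'E'
from h import *
info((427,-193.4,240),-120)
a=snap('wrist','w2');b=snap('top','t2');c=snap('side','s2')
cv2.imwrite('pics/m2.png',np.vstack([cv2.resize(a['image'],(400,300)).repeat(1,0),cv2.resize(c['image'],(400,300))]))
E
```

```text
time: 4.2
tool_pos: [581.9, -210.9, 243.1]
tcp_rot: [0.289, 1.571, 2.906]
contact_force: [0.7, -0.4, 0.2]
grip_width: 23.0
time: 4.7
tool_pos: [425.3, -192.6, 241.7]
tcp_rot: [0.317, 1.57, 2.934]
contact_force: [-0.3, -0.1, 0.1]
grip_width: 22.8
time: 5.2
tool_pos: [427.9, -193.2, 241.4]
tcp_rot: [-0.02, 1.57, 2.598]
contact_force: [-0.7, -0.7, -1.0]
grip_width: 23.1
t 5.2 pos [ 427.9 -193.2  241.4] jaw -120.0 xdown [-3.e-04  2.e-04 -1.e+00] F [-0.7 -0.7 -1. ] w 23.1 q [-0.59  0.25  1.69 -0.    1.21  1.51]
rot(deg,tool) [-0.    0.02  0.  ]
cm (after rot) [0.14 0.06 0.07]
```

View pics/m2.png

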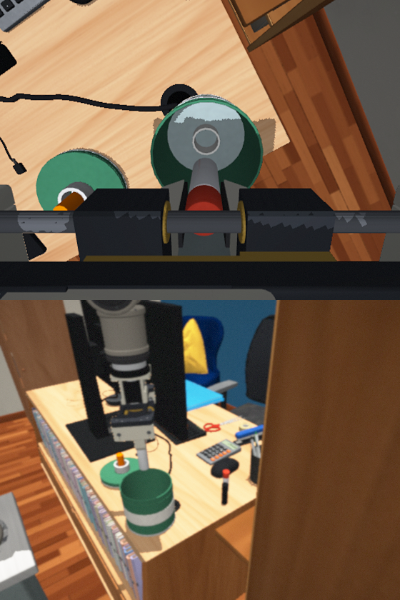

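The stick is held above the tin. The well ring shows in the wrist view at about (288,196) at full size. I fit the ring in both views.

Run:
```python
from h import *
w=np.load('pics/w2.npz');t=np.load('pics/t0.npz')
for nm,c,roi,r in(('w',w,(250,160,330,235),(12,28)),('t',t,(265,270,310,312),(5,13))):
    x0,y0,x1,y1=roi; g=cv2.cvtColor(c['image'][y0:y1,x0:x1],cv2.COLOR_BGR2GRAY); g=cv2.resize(g,None,fx=4,fy=4,interpolation=cv2.INTER_CUBIC)
    hc=cv2.HoughCircles(g,cv2.HOUGH_GRADIENT,1,20,param1=80,param2=20,minRadius=r[0]*4,maxRadius=r[1]*4)
    if hc is None: print(nm,'none'); continue
    for x,y,rr in hc[0][:4]:
        u,v=x0+(x+.5)/4-.5,y0+(y+.5)/4-.5; a=plane(c,u,v,40); print(nm,u,v,a.round(1),'rad',np.linalg.norm(plane(c,u+rr/4,v,40)-a).round(1))
# tin rim from w2: green/blob outer contour hull at z=116, only part visible
hsv=cv2.cvtColor(w['image'],cv2.COLOR_BGR2HSV);m=cv2.inRange(hsv,(65,60,20),(90,255,255));m[:, :205]=0;m[262:]=0
h=cv2.convexHull(cv2.findNonZero(m))[:,0].astype(float)
P=np.array([plane(w,*p,116)[:2] for p in h])
A=np.c_[2*P,np.ones(len(P))];s=np.linalg.lstsq(A,(P**2).sum(1),rcond=None)[0];rr=np.sqrt(s[2]+s[0]**2+s[1]**2)
print('rim',s[:2],rr,(np.linalg.norm(P-s[:2],axis=1)-rr).round(1));
```

```text
w 288.0 197.5 [ 424.1 -193.8   40. ] rad 16.5
w 292.25 192.25 [ 426.7 -200.2   40. ] rad 23.1
w 286.75 191.75 [ 429.8 -195.7   40. ] rad 13.4
w 293.75 197.25 [ 421.4 -199.    40. ] rad 22.3
t 286.5 291.75 [ 425.7 -194.4   40. ] rad 16.6
rim [ 425.87890576 -195.03445614] 61.564592734842336 [  0.1   0.5   0.4   1.2   1.4   1.6   1.7   1.5   0.7 -17.6   1.3   1.6
   1.4   1.1   1.1   0.9   0.8   0.6   0.1   0.1  -0.4  -0.2   0.5   0.5
   0.7   0.2   0.3   0.5   0.4   0.1   0.1  -0.1  -0.5  -0.5  -0.8  -0.8
  -1.   -0.7  -0.5  -0.5  -0.5  -0.3   0. ]
```

```bash
python3 -m crank '[{"linear":[0,0.2,0.14],"delta_rot":[0,0,0],"fingers":0.1},{"linear":[3,0,0],"delta_rot":[0,0,0],"fingers":0.1},{"linear":[3,0,0],"delta_rot":[0,0,0],"fingers":0.1},{"linear":[3,0,0],"delta_rot":[0,0,0],"fingers":0.1},{"linear":[1,0,0],"delta_rot":[0,0,0],"fingers":0.1}]'
python3 -m crank '[{"linear":[0,0,0],"delta_rot":[0,0,0],"fingers":0.1},{"linear":[0,0,0],"delta_rot":[0,0,0],"fingers":0.1},{"linear":[1,0,0],"delta_rot":[0,0,0],"fingers":0.1},{"linear":[1,0,0],"delta_rot":[0,0,0],"fingers":0.1},{"linear":[1,0,0],"delta_rot":[0,0,0],"fingers":0.1}]'
python3 -m crank '[{"linear":[1,0,0],"delta_rot":[0,0,0],"fingers":0.1},{"linear":[0.6,0,0],"delta_rot":[0,0,0],"fingers":0.1},{"linear":[0.3,0,0],"delta_rot":[0,0,0],"fingers":0.1},{"linear":[0,0,0],"delta_rot":[0,0,0],"fingers":0.1},{"linear":[0,0,0],"delta_rot":[0,0,0],"fingers":0.1}]'
python3 -c "
from h import *
info((425.7,-194.3,86),-120)"
```

```text
time: 5.85
tool_pos: [423.7, -193.4, 139.3]
tcp_rot: [-0.052, 1.566, 2.566]
contact_force: [-0.8, -0.2, 0.4]
grip_width: 22.9
time: 6.35
tool_pos: [425.3, -194.2, 111.3]
tcp_rot: [2.977, 1.57, -0.689]
contact_force: [-0.2, 0.4, -1.0]
grip_width: 23.0
time: 6.85
tool_pos: [425.3, -194.3, 92.9]
tcp_rot: [2.918, 1.57, -0.748]
contact_force: [1.1, -0.0, -1.3]
grip_width: 23.0
t 6.85 pos [ 425.3 -194.3   92.9] jaw -120.03 xdown [ 3.e-04 -3.e-04 -1.e+00] F [ 1.1 -0.  -1.3] w 23.0 q [-0.59  0.44  1.88 -0.    0.81  1.5 ]
rot(deg,tool) [-0.03 -0.02 -0.01]
cm (after rot) [ 0.69 -0.02 -0.03]
```

Inside the tube (the stick's bottom is about 11 mm up), with no contact. I lower the rest gently.

```bash
python3 -m crank '[{"linear":[0.3,0,0],"delta_rot":[0,0,0],"fingers":0.1},{"linear":[0.2,0,0],"delta_rot":[0,0,0],"fingers":0.1},{"linear":[0.1,0,0],"delta_rot":[0,0,0],"fingers":0.1},{"linear":[0,0,0],"delta_rot":[0,0,0],"fingers":0.1},{"linear":[0,0,0],"delta_rot":[0,0,0],"fingers":0.1}]'
python3 -m crank '[{"linear":[0.06,0,0],"delta_rot":[0,0,0],"fingers":0.1},{"linear":[0,0,0],"delta_rot":[0,0,0],"fingers":0.1},{"linear":[0.05,0,0],"delta_rot":[0,0,0],"fingers":0.1},{"linear":[0,0,0],"delta_rot":[0,0,0],"fingers":0.1},{"linear":[0,0,0],"delta_rot":[0,0,0],"fingers":0.1}]'
```

```text
time: 7.35
tool_pos: [425.2, -194.2, 86.8]
tcp_rot: [2.689, 1.571, -0.977]
contact_force: [-0.1, -0.0, 0.4]
grip_width: 23.3
time: 7.85
tool_pos: [425.3, -194.3, 85.9]
tcp_rot: [2.945, 1.57, -0.721]
contact_force: [-1.2, 0.2, 4.6]
grip_width: 23.2
```

```bash
python3 -m crank '[{"linear":[0,0,0],"delta_rot":[0,0,0],"fingers":0.4},{"linear":[0,0,0],"delta_rot":[0,0,0],"fingers":0.4},{"linear":[0,0,0],"delta_rot":[0,0,0],"fingers":0.4},{"linear":[0,0,0],"delta_rot":[0,0,0],"fingers":0.4},{"linear":[-1,0,0],"delta_rot":[0,0,0],"fingers":0.4}]'
python3 -m crank '[{"linear":[-3,0,0],"delta_rot":[0,0,0],"fingers":0.4},{"linear":[-3.5,0,0],"delta_rot":[0,0,0],"fingers":0.4},{"linear":[-3.5,0,0],"delta_rot":[0,0,0],"fingers":0.4},{"linear":[-3.5,0,0],"delta_rot":[0,0,0],"fingers":0.4},{"linear":[-2.5,0,0],"delta_rot":[0,0,0],"fingers":0.4}]'
python3 - <<'E'
from h import *
info((447,22,255),-120)
a=snap('wrist','w3')
E
```

```text
time: 8.35
tool_pos: [424.4, -193.7, 95.0]
tcp_rot: [-0.04, 1.568, 2.578]
contact_force: [-0.0, 0.6, 0.0]
grip_width: 36.6
time: 8.85
tool_pos: [425.4, -194.3, 258.8]
tcp_rot: [3.066, 1.567, -0.599]
contact_force: [-0.4, -0.7, -0.2]
grip_width: 36.8
t 8.85 pos [ 425.4 -194.3  258.8] jaw -120.03 xdown [ 0.0028 -0.0019 -1.    ] F [-0.4 -0.7 -0.2] w 36.8 q [-0.59  0.23  1.66 -0.    1.25  1.5 ]
rot(deg,tool) [-0.03 -0.19 -0.01]
cm (after rot) [  0.38 -19.81   8.94]
```

View pics/w3.png

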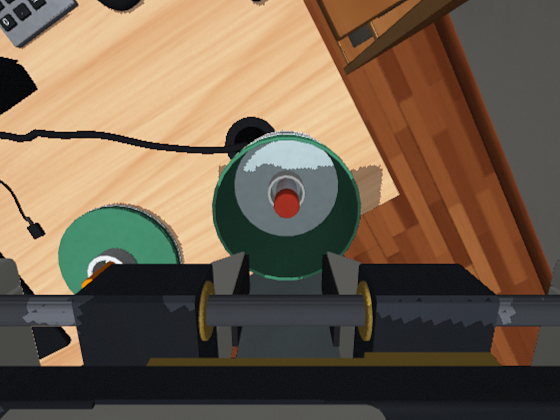

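The stick stands upright in the well, with its cap at (287,203) inside the ring at (286,191), and the whole tin rim is visible. Next I go above the lids.

```bash
python3 -m crank '[{"linear":[0,-3,1.3],"delta_rot":[0,0,0],"fingers":0.5},{"linear":[0,-4.4,2],"delta_rot":[0,0,0],"fingers":0.5},{"linear":[0,-4.5,2.1],"delta_rot":[0,0,0],"fingers":0.5},{"linear":[0,-4.4,2],"delta_rot":[0,0,0],"fingers":0.5},{"linear":[0,-3.5,1.54],"delta_rot":[0,0,0],"fingers":0.5}]'
python3 -m crank '[{"linear":[0,0,0],"delta_rot":[0,0,0],"fingers":0.5},{"linear":[0,0,0],"delta_rot":[0,0,0],"fingers":0.5},{"linear":[0,0,0],"delta_rot":[0,0,0],"fingers":0.5},{"linear":[0,0,0],"delta_rot":[0,0,0],"fingers":0.5},{"linear":[0,0,0],"delta_rot":[0,0,0],"fingers":0.5}]'
python3 - <<'E'
from h import *
def circ(c,m,z):
    n,l,st,ce=cv2.connectedComponentsWithStats(m);i=1+st[1:,4].argmax()
    h=cv2.convexHull(cv2.findNonZero((l==i).astype(np.uint8)))[:,0].astype(float)
    P=np.array([plane(c,*p,z)[:2] for p in h])
    for _ in range(4):
        s=np.linalg.lstsq(np.c_[2*P,np.ones(len(P))],(P**2).sum(1),rcond=None)[0];r=np.sqrt(s[2]+s[0]**2+s[1]**2)
        e=abs(np.linalg.norm(P-s[:2],axis=1)-r);P=P[e<max(1.5,2*e.std())]
    return s[:2].round(1),r.round(1),e.max().round(1),len(P)
def green(c,roi):
    x0,y0,x1,y1=roi;m=cv2.inRange(cv2.cvtColor(c['image'],cv2.COLOR_BGR2HSV),(65,60,20),(90,255,255));k=np.zeros_like(m);k[y0:y1,x0:x1]=m[y0:y1,x0:x1];return k
w3=np.load('pics/w3.npz');t0=np.load('pics/t0.npz')
print('tin w3',circ(w3,green(w3,(200,130,370,265)),116));print('tin t0',circ(t0,green(t0,(245,250,335,335)),116));print('lid t0',circ(t0,green(t0,(155,240,235,325)),24))
a=snap('wrist','w4');info((447,22,80),-120)
print('lid w4',circ(a,green(a,(100,100,450,262)),24))
m=cv2.inRange(cv2.cvtColor(a['image'],cv2.COLOR_BGR2HSV),(8,140,90),(25,255,255));m[265:]=0
n,l,st,ce=cv2.connectedComponentsWithStats(m)
for i in range(1,n):
    if st[i,4]>100:
        x,y,ww,h,_=st[i];u=x+(ww-1)/2;v=y+h-1-(ww-1)/2;print('knob',st[i],plane(a,u,v,80).round(1))
E
```

```text
time: 9.4
tool_pos: [446.4, 24.4, 256.2]
tcp_rot: [-2.39, 1.57, 0.228]
contact_force: [-0.5, -0.8, 0.0]
grip_width: 46.0
time: 9.9
tool_pos: [446.8, 21.0, 255.6]
tcp_rot: [1.895, 1.571, -1.773]
contact_force: [0.2, 0.5, 0.6]
grip_width: 45.8
tin w3 (array([ 425. , -194.3]), np.float64(62.1), np.float64(0.7), 37)
tin t0 (array([ 426.2, -193.7]), np.float64(61.8), np.float64(0.9), 34)
lid t0 (array([447.,  21.]), np.float64(68.5), np.float64(1.1), 33)
t 9.95 pos [446.8  21.1 255.6] jaw -120.13 xdown [-1.e-04 -2.e-04 -1.e+00] F [-0.2 -0.9  0.5] w 46.0 q [-0.12  0.2   1.72 -0.    1.23  1.97]
rot(deg,tool) [-0.13 -0.   -0.01]
cm (after rot) [17.56 -0.09  0.03]
lid w4 (array([445.4,  22.3]), np.float64(68.8), np.float64(0.4), 48)
knob [  399   172   161    93 11961] [ 371.4 -140.9   80. ]
knob [274 182  23  32 576] [446.1  22.1  80. ]
```

View pics/w4.png

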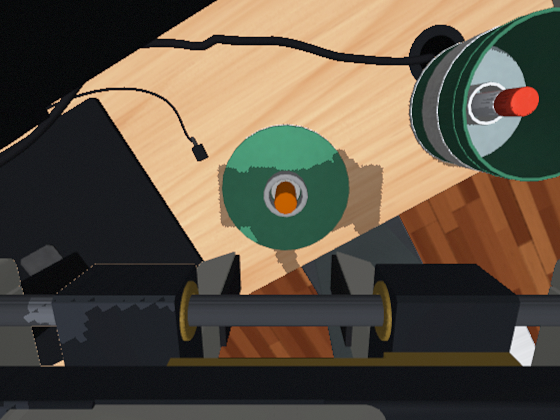

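The lids are centred below the gripper: knob top at (285,204), measured at (446,22). I descend onto the upper knob with the fingertips above the collar.

```bash
python3 -m crank '[{"linear":[0,-0.05,0.12],"delta_rot":[0,0,0],"fingers":0.5},{"linear":[4,0,0],"delta_rot":[0,0,0],"fingers":0.5},{"linear":[4,0,0],"delta_rot":[0,0,0],"fingers":0.5},{"linear":[3,0,0],"delta_rot":[0,0,0],"fingers":0.5},{"linear":[1.5,0,0],"delta_rot":[0,0,0],"fingers":0.5}]'
python3 -m crank '[{"linear":[1.5,0,0],"delta_rot":[0,0,0],"fingers":0.5},{"linear":[1.5,0,0],"delta_rot":[0,0,0],"fingers":0.5},{"linear":[1,0,0],"delta_rot":[0,0,0],"fingers":0.5},{"linear":[0.8,0,0],"delta_rot":[0,0,0],"fingers":0.5},{"linear":[0,0,0],"delta_rot":[0,0,0],"fingers":0.5}]'
python3 -m crank '[{"linear":[0.4,0,0],"delta_rot":[0,0,0],"fingers":0.5},{"linear":[0,0,0],"delta_rot":[0,0,0],"fingers":0.5},{"linear":[0,0,0],"delta_rot":[0,0,0],"fingers":0.5},{"linear":[0,0,0],"delta_rot":[0,0,0],"fingers":0.35},{"linear":[0,0,0],"delta_rot":[0,0,0],"fingers":0.3}]'
python3 -c "
from h import *
info((446,22.1,77),-120)"
```

```text
time: 10.45
tool_pos: [444.6, 23.0, 128.2]
tcp_rot: [0.424, 1.567, 3.041]
contact_force: [0.8, 0.3, 0.1]
grip_width: 45.7
time: 10.95
tool_pos: [445.7, 23.0, 81.9]
tcp_rot: [0.466, 1.569, 3.083]
contact_force: [-0.1, -0.5, -0.4]
grip_width: 45.7
time: 11.45
tool_pos: [446.2, 23.0, 78.9]
tcp_rot: [-2.874, 1.57, -0.257]
contact_force: [-0.1, -0.3, 0.4]
grip_width: 34.3
t 11.45 pos [446.2  23.   78.9] jaw -120.03 xdown [ 6.e-04 -2.e-04 -1.e+00] F [-0.1 -0.3  0.4] w 34.3 q [-0.12  0.44  1.95 -0.    0.75  1.97]
rot(deg,tool) [-0.03 -0.03  0.01]
cm (after rot) [ 0.19  0.09 -0.03]
```

```bash
python3 -m crank '[{"linear":[0.15,0.08,0],"delta_rot":[0,0,0],"fingers":0.3},{"linear":[0,0,0],"delta_rot":[0,0,0],"fingers":0.25},{"linear":[0,0,0],"delta_rot":[0,0,0],"fingers":0.2},{"linear":[0,0,0],"delta_rot":[0,0,0],"fingers":0.1},{"linear":[0,0,0],"delta_rot":[0,0,0],"fingers":0.05}]'
python3 -m crank '[{"linear":[0,0,0],"delta_rot":[0,0,0],"fingers":0.05},{"linear":[0,0,0],"delta_rot":[0,0,0],"fingers":0.05},{"linear":[-0.5,0,0],"delta_rot":[0,0,0],"fingers":0.05},{"linear":[-1,0,0],"delta_rot":[0,0,0],"fingers":0.05},{"linear":[-1,0,0],"delta_rot":[0,0,0],"fingers":0.05}]'
python3 -c "
from h import *
info((425.5,-194.3,230),-120)"
```

```text
time: 11.95
tool_pos: [445.5, 22.2, 77.0]
tcp_rot: [0.962, 1.57, -2.703]
contact_force: [-0.1, -1.2, -0.6]
grip_width: 21.0
time: 12.45
tool_pos: [445.6, 22.4, 102.8]
tcp_rot: [0.172, 1.571, 2.789]
contact_force: [-0.7, 0.3, -3.9]
grip_width: 21.0
t 12.45 pos [445.6  22.4 102.8] jaw -120.03 xdown [-2.e-04  1.e-04 -1.e+00] F [-0.7  0.3 -3.9] w 21.0 q [-0.12  0.4   1.93  0.    0.82  1.97]
rot(deg,tool) [-0.03  0.01 -0.  ]
cm (after rot) [-12.72  19.77  -9.09]
```

The wrist force is about -3.5 to -4 N, so both lids are carried. Next I lift and carry them over the tin.

```bash
python3 -m crank '[{"linear":[-2,0,0],"delta_rot":[0,0,0],"fingers":0.05},{"linear":[-3,0,0],"delta_rot":[0,0,0],"fingers":0.05},{"linear":[-3,0,0],"delta_rot":[0,0,0],"fingers":0.05},{"linear":[-3,0,0],"delta_rot":[0,0,0],"fingers":0.05},{"linear":[-2,0,0],"delta_rot":[0,0,0],"fingers":0.05}]'
python3 -m crank '[{"linear":[0,0.5,-0.23],"delta_rot":[0,0,0],"fingers":0.05},{"linear":[0,1.5,-0.7],"delta_rot":[0,0,0],"fingers":0.05},{"linear":[0,2.5,-1.15],"delta_rot":[0,0,0],"fingers":0.05},{"linear":[0,2.5,-1.15],"delta_rot":[0,0,0],"fingers":0.05},{"linear":[0,2.5,-1.15],"delta_rot":[0,0,0],"fingers":0.05}]'
python3 -m crank '[{"linear":[0,2.5,-1.15],"delta_rot":[0,0,0],"fingers":0.05},{"linear":[0,2.5,-1.15],"delta_rot":[0,0,0],"fingers":0.05},{"linear":[0,2.5,-1.15],"delta_rot":[0,0,0],"fingers":0.05},{"linear":[0,1.8,-0.83],"delta_rot":[0,0,0],"fingers":0.05},{"linear":[0,0.97,-0.43],"delta_rot":[0,0,0],"fingers":0.05}]'
python3 -m crank '[{"linear":[0,0,0],"delta_rot":[0,0,0],"fingers":0.05},{"linear":[0,0,0],"delta_rot":[0,0,0],"fingers":0.05},{"linear":[0,0,0],"delta_rot":[0,0,0],"fingers":0.05},{"linear":[0,0,0],"delta_rot":[0,0,0],"fingers":0.05},{"linear":[0,0,0],"delta_rot":[0,0,0],"fingers":0.05}]'
python3 - <<'E'
from h import *
info((425.5,-194.3,230),-120)
a=snap('side','s5');b=snap('wrist','w5');snap('top','t5')
cv2.imwrite('pics/m5.png',np.vstack([cv2.resize(a['image'][130:340,80:360],(560,420)),cv2.resize(b['image'],(240,180)).copy() if 0 else cv2.copyMakeBorder(cv2.resize(b['image'],(240,180)),0,0,0,320,0)]))
E
```

```text
time: 12.95
tool_pos: [446.0, 22.4, 235.2]
tcp_rot: [-2.728, 1.567, -0.111]
contact_force: [0.6, -0.0, -3.7]
grip_width: 21.0
time: 13.45
tool_pos: [435.1, -82.8, 231.1]
tcp_rot: [0.26, 1.569, 2.878]
contact_force: [1.1, -0.7, -3.2]
grip_width: 21.3
time: 13.95
tool_pos: [424.5, -195.8, 231.1]
tcp_rot: [0.163, 1.569, 2.778]
contact_force: [0.8, 0.9, -3.6]
grip_width: 21.2
time: 14.45
tool_pos: [425.6, -193.7, 232.2]
tcp_rot: [-3.093, 1.571, -0.474]
contact_force: [-0.4, 0.2, -3.7]
grip_width: 20.9
t 14.45 pos [ 425.6 -193.7  232.2] jaw -119.97 xdown [ 2.e-04 -1.e-04 -1.e+00] F [-0.4  0.2 -3.7] w 20.9 q [-0.59  0.26  1.71  0.    1.18  1.5 ]
rot(deg,tool) [ 0.03 -0.01  0.  ]
cm (after rot) [ 0.22  0.06 -0.03]
```

View pics/m5.png

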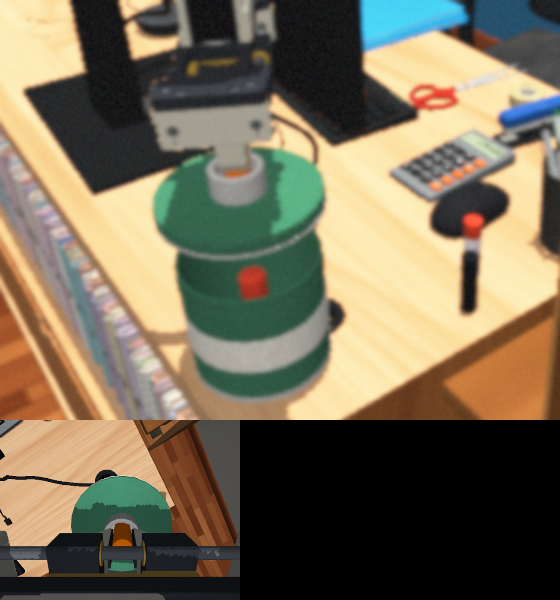

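The side view shows both lids level above the tin with the stick's red cap inside. I lower slowly.

```bash
python3 -m crank '[{"linear":[0,0.05,-0.03],"delta_rot":[0,0,0],"fingers":0.05},{"linear":[1.2,0,0],"delta_rot":[0,0,0],"fingers":0.05},{"linear":[1.2,0,0],"delta_rot":[0,0,0],"fingers":0.05},{"linear":[0.6,0,0],"delta_rot":[0,0,0],"fingers":0.05},{"linear":[0,0,0],"delta_rot":[0,0,0],"fingers":0.05}]'
python3 -m crank '[{"linear":[0,0,0],"delta_rot":[0,0,0],"fingers":0.05},{"linear":[0.4,0,0],"delta_rot":[0,0,0],"fingers":0.05},{"linear":[0.3,0,0],"delta_rot":[0,0,0],"fingers":0.05},{"linear":[0.3,0,0],"delta_rot":[0,0,0],"fingers":0.05},{"linear":[0,0,0],"delta_rot":[0,0,0],"fingers":0.05}]'
python3 -c "
from h import *
info((425.5,-194.3,177),-120)"
```

```text
time: 15.1
tool_pos: [425.0, -194.7, 201.4]
tcp_rot: [-0.036, 1.569, 2.581]
contact_force: [0.5, 0.1, -3.4]
grip_width: 21.3
time: 15.6
tool_pos: [425.2, -194.8, 191.7]
tcp_rot: [-0.006, 1.57, 2.612]
contact_force: [0.1, 0.5, -4.0]
grip_width: 21.3
t 15.6 pos [ 425.2 -194.8  191.7] jaw -120.03 xdown [-7.e-04  4.e-04 -1.e+00] F [ 0.1  0.5 -4. ] w 21.3 q [-0.59  0.3   1.77 -0.    1.08  1.5 ]
rot(deg,tool) [-0.03  0.04  0.  ]
cm (after rot) [ 1.47 -0.05 -0.  ]
```

```bash
python3 -m crank '[{"linear":[0.2,-0.04,0],"delta_rot":[0,0,0],"fingers":0.05},{"linear":[0.2,0,0],"delta_rot":[0,0,0],"fingers":0.05},{"linear":[0.2,0,0],"delta_rot":[0,0,0],"fingers":0.05},{"linear":[0.2,0,0],"delta_rot":[0,0,0],"fingers":0.05},{"linear":[0,0,0],"delta_rot":[0,0,0],"fingers":0.05}]'
python3 -m crank '[{"linear":[0.2,0,0],"delta_rot":[0,0,0],"fingers":0.05},{"linear":[0.15,0,0],"delta_rot":[0,0,0],"fingers":0.05},{"linear":[0.1,0,0],"delta_rot":[0,0,0],"fingers":0.05},{"linear":[0,0,0],"delta_rot":[0,0,0],"fingers":0.05},{"linear":[0,0,0],"delta_rot":[0,0,0],"fingers":0.05}]'
```

```text
time: 16.1
tool_pos: [425.5, -194.5, 183.8]
tcp_rot: [0.054, 1.57, 2.672]
contact_force: [0.0, -0.5, -3.9]
grip_width: 21.2
time: 16.6
tool_pos: [425.6, -194.6, 179.6]
tcp_rot: [2.373, 1.571, -1.292]
contact_force: [-0.9, 0.3, -3.6]
grip_width: 21.3
```

```bash
python3 -m crank '[{"linear":[0.1,0,0],"delta_rot":[0,0,0],"fingers":0.05},{"linear":[0.1,0,0],"delta_rot":[0,0,0],"fingers":0.05},{"linear":[0.05,0,0],"delta_rot":[0,0,0],"fingers":0.05},{"linear":[0,0,0],"delta_rot":[0,0,0],"fingers":0.05},{"linear":[0,0,0],"delta_rot":[0,0,0],"fingers":0.05}]'
python3 -m crank '[{"linear":[0.05,0,0],"delta_rot":[0,0,0],"fingers":0.05},{"linear":[0,0,0],"delta_rot":[0,0,0],"fingers":0.05},{"linear":[0,0,0],"delta_rot":[0,0,0],"fingers":0.05},{"linear":[0,0,0],"delta_rot":[0,0,0],"fingers":0.05},{"linear":[0,0,0],"delta_rot":[0,0,0],"fingers":0.05}]'
```

```text
time: 17.1
tool_pos: [425.6, -194.6, 177.1]
tcp_rot: [2.124, 1.571, -1.541]
contact_force: [0.8, -0.7, -3.1]
grip_width: 21.0
time: 17.6
tool_pos: [425.7, -194.6, 177.0]
tcp_rot: [2.9, 1.57, -0.766]
contact_force: [-1.6, 1.3, 5.5]
grip_width: 21.1
```

It seated at 177.0, as expected, with +5.5 N contact. I release and open wide enough to pass the collar.

```bash
python3 -m crank '[{"linear":[0,0,0],"delta_rot":[0,0,0],"fingers":0.75},{"linear":[0,0,0],"delta_rot":[0,0,0],"fingers":0.75},{"linear":[0,0,0],"delta_rot":[0,0,0],"fingers":0.75},{"linear":[0,0,0],"delta_rot":[0,0,0],"fingers":0.75},{"linear":[0,0,0],"delta_rot":[0,0,0],"fingers":0.75}]'
python3 - <<'E'
from h import *
info((425.5,-194.3,153),-120)
a=snap('side','s6');b=snap('wrist','w6')
cv2.imwrite('pics/m6.png',cv2.resize(np.hstack([cv2.resize(a['image'][210:350,140:280],(420,420)),cv2.resize(b['image'],(560,420))]),(800,343)))
E
```

```text
time: 18.1
tool_pos: [425.6, -194.6, 176.5]
tcp_rot: [1.52, 1.571, -2.146]
contact_force: [0.1, 0.2, -0.1]
grip_width: 56.6
t 18.1 pos [ 425.6 -194.6  176.5] jaw -120.03 xdown [-0.e+00 -1.e-04 -1.e+00] F [ 0.1  0.2 -0.1] w 56.6 q [-0.59  0.32  1.79 -0.    1.03  1.5 ]
rot(deg,tool) [-0.03  0.   -0.  ]
cm (after rot) [ 2.35 -0.02  0.03]
```

View pics/m6.png

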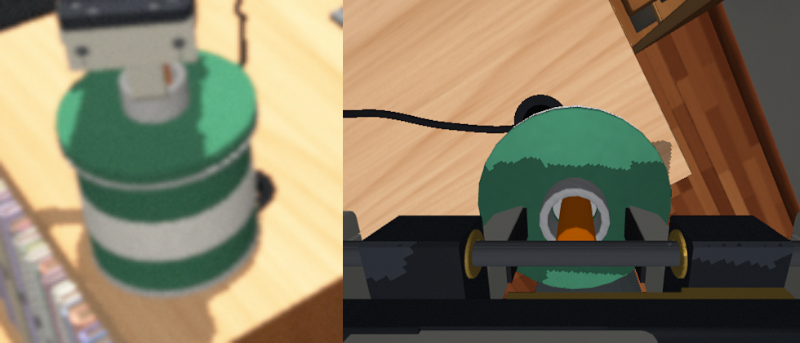

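Both lids sit level on the tin and the open fingers straddle the collar, whose ring is at about (575,215) in the composite. I descend onto the collar.

```bash
python3 -m crank '[{"linear":[0,0,0],"delta_rot":[0,0,0],"fingers":0.75},{"linear":[0.6,0,0],"delta_rot":[0,0,0],"fingers":0.75},{"linear":[0.6,0,0],"delta_rot":[0,0,0],"fingers":0.75},{"linear":[0.6,0,0],"delta_rot":[0,0,0],"fingers":0.75},{"linear":[0.4,0,0],"delta_rot":[0,0,0],"fingers":0.75}]'
python3 -m crank '[{"linear":[0,0,0],"delta_rot":[0,0,0],"fingers":0.75},{"linear":[0,0,0],"delta_rot":[0,0,0],"fingers":0.75},{"linear":[0,0,0],"delta_rot":[0,0,0],"fingers":0.6},{"linear":[0,0,0],"delta_rot":[0,0,0],"fingers":0.5},{"linear":[0,0,0],"delta_rot":[0,0,0],"fingers":0.4}]'
python3 -m crank '[{"linear":[0,0,0],"delta_rot":[0,0,0],"fingers":0.3},{"linear":[0,0,0],"delta_rot":[0,0,0],"fingers":0.3},{"linear":[0,0,0],"delta_rot":[0,0,0],"fingers":0.3},{"linear":[0,0,0],"delta_rot":[0,0,0],"fingers":0.3},{"linear":[0,0,0],"delta_rot":[0,0,0],"fingers":0.3}]'
python3 -c "
from h import *
info((425.5,-194.3,153),-120)"
```

```text
time: 18.7
tool_pos: [425.4, -194.4, 153.8]
tcp_rot: [-0.027, 1.57, 2.59]
contact_force: [0.2, -0.4, 0.1]
grip_width: 68.4
time: 19.2
tool_pos: [425.7, -194.6, 154.8]
tcp_rot: [2.972, 1.57, -0.694]
contact_force: [-0.2, 0.7, 0.6]
grip_width: 49.6
time: 19.7
tool_pos: [425.7, -194.6, 154.7]
tcp_rot: [3.054, 1.57, -0.611]
contact_force: [0.0, 0.9, 2.8]
grip_width: 46.0
t 19.7 pos [ 425.7 -194.6  154.7] jaw -120.03 xdown [ 3.e-04 -2.e-04 -1.e+00] F [0.  0.9 2.8] w 46.0 q [-0.59  0.35  1.82 -0.    0.98  1.5 ]
rot(deg,tool) [-0.03 -0.02 -0.  ]
cm (after rot) [ 0.17 -0.01  0.03]
```

```bash
python3 -m crank '[{"linear":[-0.3,0,0],"delta_rot":[0,0,0],"fingers":0.3},{"linear":[-0.4,0,0],"delta_rot":[0,0,0],"fingers":0.3},{"linear":[-0.6,0,0],"delta_rot":[0,0,0],"fingers":0.3},{"linear":[-0.7,0,0],"delta_rot":[0,0,0],"fingers":0.3},{"linear":[0,0,0],"delta_rot":[0,0,0],"fingers":0.3}]'
python3 -m crank '[{"linear":[-1,0,0],"delta_rot":[0,0,0],"fingers":0.3},{"linear":[-1,0,0],"delta_rot":[0,0,0],"fingers":0.3},{"linear":[-1,0,0],"delta_rot":[0,0,0],"fingers":0.3},{"linear":[-1,0,0],"delta_rot":[0,0,0],"fingers":0.3},{"linear":[-1,0,0],"delta_rot":[0,0,0],"fingers":0.3}]'
python3 -m crank '[{"linear":[-1,0,0],"delta_rot":[0,0,0],"fingers":0.3},{"linear":[-1,0,0],"delta_rot":[0,0,0],"fingers":0.3},{"linear":[-0.6,0,0],"delta_rot":[0,0,0],"fingers":0.3},{"linear":[-0.3,0,0],"delta_rot":[0,0,0],"fingers":0.3},{"linear":[0,0,0],"delta_rot":[0,0,0],"fingers":0.3}]'
python3 -m crank '[{"linear":[0,0,0],"delta_rot":[0,0,0],"fingers":0.3},{"linear":[0,0,0],"delta_rot":[0,0,0],"fingers":0.3},{"linear":[0,0,0],"delta_rot":[0,0,0],"fingers":0.3},{"linear":[0,0,0],"delta_rot":[0,0,0],"fingers":0.3},{"linear":[0,0,0],"delta_rot":[0,0,0],"fingers":0.3}]'
python3 - <<'E'
from h import *
info((425.5,-194.3,254.7),-120)
a=snap('side','s7');b=snap('wrist','w7')
cv2.imwrite('pics/m7.png',cv2.resize(np.hstack([cv2.resize(a['image'][130:340,80:360],(560,420)),cv2.resize(b['image'],(560,420))]),(800,300)))
E
```

```text
time: 20.2
tool_pos: [426.2, -194.9, 175.8]
tcp_rot: [3.036, 1.568, -0.629]
contact_force: [-1.1, 0.0, -2.2]
grip_width: 45.6
time: 20.7
tool_pos: [425.7, -194.6, 225.7]
tcp_rot: [2.999, 1.57, -0.667]
contact_force: [-0.8, -0.4, 0.1]
grip_width: 45.4
time: 21.2
tool_pos: [425.7, -194.6, 253.9]
tcp_rot: [2.964, 1.57, -0.702]
contact_force: [0.8, -0.2, -1.8]
grip_width: 45.4
time: 21.7
tool_pos: [425.6, -194.5, 253.5]
tcp_rot: [0.312, 1.571, 2.929]
contact_force: [0.1, -0.7, -2.6]
grip_width: 45.4
t 21.7 pos [ 425.6 -194.5  253.5] jaw -120.03 xdown [-2.e-04  0.e+00 -1.e+00] F [ 0.1 -0.7 -2.6] w 45.4 q [-0.59  0.24  1.67 -0.    1.24  1.5 ]
rot(deg,tool) [-0.03  0.01 -0.  ]
cm (after rot) [-0.12 -0.02  0.02]
```

View pics/m7.png

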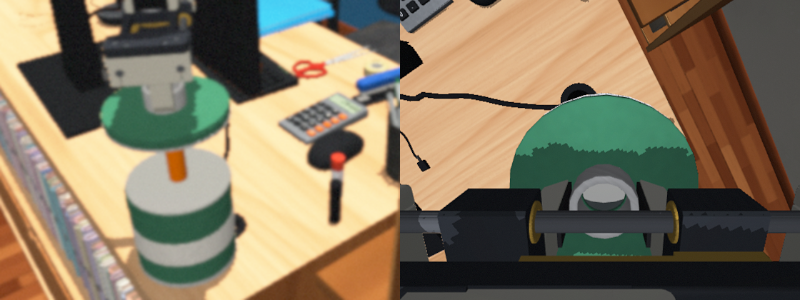

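The side view shows the outer lid held level (165,112) above the seated white inner lid with its knob (180,185). Before handing in, I check numerically that the lid is level and still.

Run:
```python
from h import *
a=np.load('pics/w7.npz');s=np.load('pics/s7.npz')
for nm,c,roi in(('w',a,(355-250,120,480,262)),('s',s,(140,180,250,240))):
    x0,y0,x1,y1=roi;m=cv2.inRange(cv2.cvtColor(c['image'],cv2.COLOR_BGR2HSV),(65,60,20),(90,255,255));k=np.zeros_like(m);k[y0:y1,x0:x1]=m[y0:y1,x0:x1]
    h=cv2.convexHull(cv2.findNonZero(k))[:,0].astype(float);print(nm,cv2.fitEllipse(h.astype(np.float32)))
    th=np.linspace(0,2*np.pi,60);
    for z in (119+91.8-4,222.8): # skirt bottom, plate top predicted if level
        q=np.array([proj(c,[425.6+70*np.cos(t),-194.5+70*np.sin(t),z]) for t in th]);print(z,q.min(0).round(1),q.max(0).round(1))
    print('seen',h.min(0),h.max(0))
info(); print(abs(bot.get_obs()['dq']).max())
```

```text
w ((285.08673095703125, 254.55361938476562), (243.0089569091797, 263.0874938964844), 89.34406280517578)
206.8 [162.2 127.2] [409.8 358.2]
222.8 [151.4 128.2] [420.6 377. ]
seen [154. 133.] [416. 261.]
s ((190.29354858398438, 203.3046417236328), (59.20563507080078, 101.52271270751953), 90.98836517333984)
206.8 [152.5 189.4] [241.9 236.8]
222.8 [150.5 181.2] [241.2 227.7]
seen [144. 184.] [241. 233.]
t 21.8 pos [ 425.6 -194.5  253.6] jaw -120.03 xdown [-1.e-04 -0.e+00 -1.e+00] F [-0.1 -0.3 -2.1] w 45.5 q [-0.59  0.24  1.67 -0.    1.24  1.5 ]
0.0019182966017437986
```

The far edge differs slightly from the prediction (133 against 128 px). I compare with the seated view (w6/s6) to rule out tilt.

Run:
```python
from h import *
th=np.linspace(0,2*np.pi,120)
for f,z,roi in(('w6',124,(100,100,480,262)),('w7',222.8,(100,100,480,262)),('s6',124,(140,210,250,300)),('s7',222.8,(140,180,250,240))):
    c=np.load(f'pics/{f}.npz');x0,y0,x1,y1=roi;hsv=cv2.cvtColor(c['image'],cv2.COLOR_BGR2HSV)
    m=cv2.inRange(hsv,(65,60,20),(90,255,255));k=np.zeros_like(m);k[y0:y1,x0:x1]=m[y0:y1,x0:x1]
    n,l,st,_=cv2.connectedComponentsWithStats(k);l=(l==1+st[1:,4].argmax())
    pts=np.argwhere(l)[:,::-1].astype(float);h=cv2.convexHull(pts.astype(np.float32))[:,0]
    q=np.array([proj(c,[425.6+70*np.cos(t),-194.5+70*np.sin(t),z]) for t in th])
    print(f,'seen',h.min(0),h.max(0),'pred',q.min(0).round(1),q.max(0).round(1))
    # tilt: left vs right extreme rows and upper edge rows at symmetric columns
    for cx in np.linspace(h[:,0].min()+15,h[:,0].max()-15,5).astype(int):
        col=np.where(l[:,cx])[0]; qq=q[np.abs(q[:,0]-cx)<4]; print('  col',cx,'top',col.min(),'pred',qq[:,1].min().round(1) if len(qq) else None)
```

```text
w6 seen [166. 131.] [401. 261.] pred [165.6 127. ] [406.2 352.2]
  col 181 top 189 pred 181.4
  col 232 top 142 pred 138.6
  col 283 top 131 pred 127.0
  col 334 top 143 pred 136.4
  col 386 top 187 pred 172.0
w7 seen [154. 133.] [416. 261.] pred [151.4 128.2] [420.7 377.1]
  col 169 top 199 pred 189.4
  col 227 top 146 pred 141.4
  col 285 top 133 pred 128.2
  col 343 top 146 pred 138.9
  col 401 top 197 pred 184.6
s6 seen [164. 231.] [243. 284.] pred [161.9 228.7] [245.4 280. ]
  col 179 top 239 pred 235.3
  col 191 top 257 pred 230.6
  col 203 top 261 pred 229.0
  col 215 top 255 pred 228.7
  col 228 top 233 pred 230.2
s7 seen [150. 184.] [241. 233.] pred [150.5 181.2] [241.2 227.7]
  col 165 top 192 pred 189.8
  col 180 top 202 pred 184.0
  col 195 top 211 pred 181.5
  col 210 top 188 pred 181.2
  col 226 top 184 pred 183.3
```

The residuals match the seated view (4 px against 5 px at the far edge, symmetric left to right), so the lid hangs level. I hand in.

```bash
python3 -c "
from h import *
info();print(workorder.close_job())"
```

```text
t 21.8 pos [ 425.6 -194.5  253.6] jaw -120.03 xdown [-1.e-04 -0.e+00 -1.e+00] F [-0.1 -0.3 -2.1] w 45.5 q [-0.59  0.24  1.67 -0.    1.24  1.5 ]
the job is handed in; nothing more can be done
None
```

The job is done and handed in at 21.8 s. The arm is still holding the green outer lid by its collar, about 99 mm above where it sat.

- **Glue stick:** I stood the larger white stick in the well. It touched the floor at the expected height with about 5 N, and a picture after release showed it upright.
- **Both lids:** I lifted them together by the orange knob; the wrist carried 3–4 N, the weight of both. They seated at exactly the expected height, with 5.5 N of contact.
- **Outer lid:** I took it by the metal collar (opening 45.5 mm) and lifted it straight up.

**Last checks:**
- The side view shows the white inner lid and its knob still seated on the tin. The stick inside could no longer be seen, but nothing touched it after that earlier picture.
- The arm is still, and the tool is vertical to within 0.01°.
- The lid's far edge in the wrist view was 5 px off my prediction. It was already 4 px off while seated, and the difference is close to the same on left and right. I took this as a calibration and edge-mask error rather than tilt.
- The wrist force wandered between about 0 and -2.6 N on the final lift; the last readings, about -2 N, are near the outer lid's weight of about 1.5 N.
- No move touched the calculator, the mouse or the look-alike sticks. I did not measure their positions again at the end.

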